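# Stack the rock-salt slabs on the pull-out tray and slide it home under the shelf

## Robot

A 6-joint arm with a two-finger parallel gripper is mounted at the origin on the work surface. World frame = base frame: x ahead of the robot, y to its left, z up, the work surface at z = 0. Lengths are in m, angles in rad, forces in N, time in s.
With the tool pointing down it reaches from about 0.425 to 1.125 m from the base axis. Payload 14.9 kg.
Tool frame: the origin (TCP) lies where the fingers leave the gripper's body, on its centre line; the fingertips stand 78 mm ahead of it and the grasp point (between the pads) lies 60 mm ahead of it (ctrl.tips_ahead is the distance from the TCP to the fingertips, in m); z points along the fingers, x is the direction in which the jaws open and shut, and the axes are right-handed (so a half turn about z gives the same grasp; the last joint's range is limited). The gripper opens to 91 mm and grips with 3 to 60 N. Pads are 32 mm wide; open, the fingers measure 118 mm over their backs; the gripper's body (76 mm by 178 mm) begins 60 mm behind the grasp point.
Start: joints at [-1.135, 0.379, 1.734, -0, 1.028, -0.033], TCP at [0.316, -0.624, 0.292] pointing down, gripper open.
Joint ranges: [-2.77, 2.77], [-0.74, 2.19], [0, 2.66], [-1.06, 4.2], [0.31, 2.87], [-3.08, 3.08]. Speed limits (rad/s): [1.89, 1.89, 2.39, 3.14, 3.14, 3.14].

## Interface

Orientations are given as a rotation vector (axis times angle).
In Python, from station import get_state, read_camera, camera_params, job, regions_of, tip_of, ctrl gives the robot as it stands. The module is installed in compiled form; this text tells all that it offers.
- The arm moves only by the tool drive_tool, never from a script. Its argument "series" is text: rows parted by semicolons, each of 7 numbers parted by spaces: the shift along the tool's x, y, z normalised to -1 to 1, where 1 is 20 mm, then the turn, a rotation vector about the tool's x, y, z normalised to -1 to 1, where 1 is pi rad, then the opening, from 0 (shut) to 1 (fully open). A call has 1 to 12 rows; each row shifts and turns the commanded pose from where the row before left it, along the tool's axes as they then stand; what a row does not reach is not made up. A row lasts 1/10 s, in which the tool goes at most 50 mm and 8.59 degrees, less where a joint would pass 70% of its speed; a pose out of reach is approached as far as the arm can. A call with a number of a shift or a turn outside -1 to 1 is refused whole. A call with a gripper value outside its range is refused whole. The fingers move at their own pace and stop on an object; "newtons" is the grip in N (left out, the last holds). Time passes only in rows, so rows that do not move let the fingers close. It gives the time, the measured TCP pose, the force and the opening at its end, in the units of the state.
- get_state(): the state, without advancing time (a new reading comes with each control period).
- read_camera(name): name is "side" or "top" or "wrist"; returns the picture (384x512x3 uint8, blue, green, red); there is no depth.
- camera_params(name): a dict with "camera_matrix" (3x3 intrinsics, pixels), "cam_to_world" (4x4, takes a point from camera to world coordinates). Camera axes: x right, y down, z forward; pixel columns grow to the right and rows downward; lengths in m; the calibration is good to about 2 mm. A picture is of the moment at which its call begins: read the wrist's pose just before it. camera_params takes no time and is no camera call; for the wrist camera it gives the pose at the moment of the call.
- job.finish_job(): hands the job in, once; it reports no verdict.
Trained networks look in the newest picture that a camera, given by its name, has taken for a name from the list of things; names that differ only in an ending like _2 or _b are one class to them, and where a whole thing is asked for, a point or a joint stands for the part that bears it (a point fixed in the world has none). Each returns a list of dicts, best first, with "p" (0 to 1); they miss things now and then, are a little off and sometimes report something else, mostly with a low value. They report only what shows in the picture. A call takes as long as a camera call. They do not tell look-alikes from the thing itself.
- regions_of(query, camera): "mask" (384x512 bool, what is visible of it) and "extent" ([centre column, centre row, width, height] in pixels, round what is visible of it).
- tip_of(query, camera): "xy" ([column, row] in pixels: a listed point, or the origin of a listed thing).
The state is a dict: "clock": time; "joint_pos": joint angles; "dq": joint speeds; "joint_efforts": joint torques, N m; "tcp_pos": TCP position; "tcp_rot": TCP orientation; "force": force on the tool from outside, world axes, zero at the start; "wrist_torque": the same for the moment, N m; "finger_gap": finger opening in m.
Only numpy, scipy, OpenCV 4.12 (cv2) and the standard library are available. Lean on these libraries where they do the work, as an engineer would, in place of code of your own. Each camera call takes 0.05 s, during which the arm holds its last target. There are 200 camera calls.

## Task

Put the rough slabs of rock salt away: pull the tray under the teak shelf right out, lay all the slabs that are there on it in one neat upright pile, thick ends turned opposite ways so that every slab lies nearly level and steady (the one with the lump on top goes last), and then slide the tray fully home under the shelf with the pile still standing. Handle the salt gently, it is brittle and chips if squeezed or pressed hard, and leave the jars and other kitchen things where they stand.

Things in the scene. Friction and masses are not known exactly. Their poses are not given: they have to be found in the camera images.
- slab1_mid (a point): centre of a rough pale rock-salt slab (may be absent), 132 mm long (x), 62 wide (y, parallel sides), 0.60 kg. Flat underside (normal z, up); top slopes from 27 mm thick at the narrower -x end to 43 mm at +x; this point is 17.5 mm above the underside. Brittle: at most 20 N on each finger
- slab2_mid (a point): centre of a rough pale rock-salt slab (may be absent), 124 mm long (x), 58 wide (y, parallel sides), 0.51 kg. Flat underside (normal z, up); top slopes from 26 mm thick at the narrower -x end to 42 mm at +x; this point is 17 mm above the underside. Brittle: at most 20 N on each finger
- slab3_mid (a point): centre of a rough pale rock-salt slab (may be absent), 116 mm long (x), 60 wide (y, parallel sides), 0.50 kg. Flat underside (normal z, up); top slopes from 26 mm thick at the narrower -x end to 42 mm at +x; this point is 17 mm above the underside. Brittle: at most 20 N on each finger
- slab4_mid (a point): centre of a rough pale rock-salt slab (may be absent), 110 mm long (x), 54 wide (y, parallel sides), 0.42 kg, with a round lump 13 mm proud in the middle of its top: nothing lies steady on it. Flat underside (normal z, up); top slopes from 27 mm thick at the narrower -x end to 41 mm at +x; this point is 17 mm above the underside. Brittle: at most 20 N on each finger
- tray_mid (a point): middle of the upper face of the teak tray's floor, 18 mm above the counter; moves with the tray. Inside 165 mm deep (x), 196 mm wide (y); rims 14 mm above the floor at sides and back, front board 30 mm above the floor, outer face at x = -97 mm. x points the way the tray is pushed home, y to the left, z up
- tray_knob (a point): grip point on the brass knob of the tray's front, 127 mm before the tray's middle, 34 mm above the counter: a cylinder 28 mm in diameter, 30 mm long, lying along the tray's x, 15 mm clear of the front board; pinch it from above across the tray's y. Axes as the tray's
- tray (a joint): how far the tray is pulled out of the shelf, in m: 0 fully home, 0.13 fully out (stops at both ends). It slides level, with about 2 N of friction, and stays where left
- shelf: low teak shelf, origin on the counter under the middle of its board's front edge; x points away from the robot, y left. Board 640 mm long, 170 deep (x 0 to 170 mm), underside 190 mm up; jars and a box on it reach 285 mm. End panels at y = +-300 mm. The tray's middle is at x = 20 mm when home, -110 mm when out, y = 0
- jar1: glass jar with a purple screw lid, 52 mm wide, 66 mm tall, standing loose on the counter, not part of the job; origin at the middle of its underside
- jar2: glass jar with a purple screw lid, 60 mm wide, 70 mm tall, standing loose on the counter, not part of the job; origin at the middle of its underside
- jar3: glass jar with a purple screw lid, 52 mm wide, 66 mm tall, standing loose on the counter, not part of the job; origin at the middle of its underside
- sugar_bowl: ceramic sugar bowl with a hinged lid, 90 mm wide, 80 mm tall, standing loose on the counter, not part of the job; origin at the middle of its underside
- strainer: steel tea strainer, bowl 66 mm wide and 32 mm tall with a flat handle reaching 135 mm to -x, standing loose on the counter, not part of the job; origin at the middle of its bowl's underside
- spoon: bamboo feeding spoon 175 mm long, along its x, 8 mm tall, lying loose on the counter, not part of the job; origin on its underside, near its middle
Not all that is in view belongs to the job. What is shaped like the part that bears slab2_mid but green is not meant.

How it is judged:
On the way, in this order (a step that is already met when the one before it is completed fails the run):
1. the tray is pulled out (value of joint tray above 0.115 m), for 0.2 s.
2. all slabs present stand in one level pile on the pulled-out tray, let go and at rest (angle between each of slab1_mid, slab2_mid, slab3_mid, slab4_mid's own z axis and vertical below 0.2 rad and horizontal distance between each of slab2_mid, slab3_mid, slab4_mid and slab1_mid below 0.04 m and horizontal distance between each of slab3_mid, slab4_mid and slab2_mid below 0.04 m and horizontal distance between slab4_mid and slab3_mid below 0.04 m and horizontal distance between each of slab1_mid, slab2_mid, slab3_mid, slab4_mid and tray_mid below 0.065 m and z of slab4_mid in the frame of slab1_mid above 0.02 m and z of slab4_mid in the frame of slab2_mid above 0.02 m and z of slab4_mid in the frame of slab3_mid above 0.02 m and contact force between the fingers and slab1 below 0.1 N and contact force between the fingers and slab2 below 0.1 N and contact force between the fingers and slab3 below 0.1 N and contact force between the fingers and slab4 below 0.1 N and linear speed of each of slab1, slab2, slab3, slab4 below 0.02 m/s and value of joint tray above 0.1 m), for 0.4 s.
At the end, for the whole second after the job is handed in: The tray is home (within 12 mm) and all slabs present stand on it in one pile: their centres within 40 mm of one another and 65 mm of the tray's middle as seen from above, every underside within 0.2 rad of level, the lumpy slab on top, let go and at rest (angle between each of slab1_mid, slab2_mid, slab3_mid, slab4_mid's own z axis and vertical below 0.2 rad and horizontal distance between each of slab2_mid, slab3_mid, slab4_mid and slab1_mid below 0.04 m and horizontal distance between each of slab3_mid, slab4_mid and slab2_mid below 0.04 m and horizontal distance between slab4_mid and slab3_mid below 0.04 m and horizontal distance between each of slab1_mid, slab2_mid, slab3_mid, slab4_mid and tray_mid below 0.065 m and z of slab4_mid in the frame of slab1_mid above 0.02 m and z of slab4_mid in the frame of slab2_mid above 0.02 m and z of slab4_mid in the frame of slab3_mid above 0.02 m and contact force between the fingers and slab1 below 0.1 N and contact force between the fingers and slab2 below 0.1 N and contact force between the fingers and slab3 below 0.1 N and contact force between the fingers and slab4 below 0.1 N and linear speed of each of slab1, slab2, slab3, slab4 below 0.02 m/s and value of joint tray below 0.012 m); the robot touches nothing.
It fails at once if a slab is squeezed or pressed hard by the fingers (more than 60 N in all) (contact force between the fingers and slab1 above 60 N or contact force between the fingers and slab2 above 60 N or contact force between the fingers and slab3 above 60 N or contact force between the fingers and slab4 above 60 N).
It fails at once if a jar, the sugar bowl, the strainer or the spoon is shifted more than 60 mm (distance of any of jar1, jar2, jar3, sugar_bowl, strainer, spoon from where it was at the start of the episode above 0.06 m).
Of slab1, slab2, slab3, slab4 only 3 to 4 are there at a start; the rules pass over those that are not, and their reading is None.
At some moment in a run one of slab4 may be knocked a few centimetres aside while the robot is not near it.
Once in a run the grip may slacken for a moment while it holds something.
It also fails if it takes over 210 s, if anything falls off the work surface, if the arm or the gripper's body presses on something with over 40 N, if the wrist force passes 120 N, or if a joint passes its speed limit or range.

## Working session

There is one attempt and no reset: what is moved stays moved. The work goes in short steps, Python scripts to look and compute and a tool call to move; the robot and the scene stay as the last step left them, time stands still between calls to the robot, and variables do not carry over. Pictures are saved under pics/ and viewed, about 12 in all and at most 16, crops included, and the job is handed in when it is done.

Besides the shell and the picture viewer there is one more tool, called after ">>>" by a JSON object that holds its "method" and its "body", one argument or row to a line. drive_tool: Moves the arm, as the interface text tells. Scaled input: -1 to 1 covers 20 mm each way for a shift and pi rad each way for a turn. Its arguments: {"type":"object","properties":{"series":{"type":"string"},"newtons":{"type":"number"}},"required":["series"]}

```bash
mkdir -p pics; cat > h.py <<'E'
import numpy as np, cv2
from scipy.spatial.transform import Rotation as R
from station import *
def ray(cam,px,P=None):
    P=P or camera_params(cam); K=np.array(P["camera_matrix"]);T=np.array(P["cam_to_world"])
    d=T[:3,:3]@np.linalg.solve(K,[px[0],px[1],1.]); return T[:3,3],d
def at_z(cam,px,z,P=None):
    o,d=ray(cam,px,P); return o+d*(z-o[2])/d[2]
def proj(cam,p,P=None):
    P=P or camera_params(cam); T=np.linalg.inv(np.array(P["cam_to_world"])); q=np.array(P["camera_matrix"])@(T[:3,:3]@np.array(p)+T[:3,3]); return q[:2]/q[2]
E
python3 - <<'E'
from h import *
np.set_printoptions(precision=3,suppress=True)
s=get_state(); print(s)
for c in ("top","side"):
    cv2.imwrite(f"pics/{c}0.png",read_camera(c)); print(c,np.array(camera_params(c)["cam_to_world"]),camera_params(c)["camera_matrix"])
    for n in ["slab1_mid","slab2_mid","slab3_mid","slab4_mid","tray_knob","tray_mid","shelf","jar1","sugar_bowl","strainer","spoon"]:
        for d in tip_of(n,c): print(c,n,round(d["p"],2),np.array(d["xy"]),at_z(c,d["xy"],{"s":.017,"t":.034}.get(n[0],0) if n not in("shelf","tray_mid","sugar_bowl","strainer","spoon") else 0))
E
```

```text
{'clock': 0.0, 'joint_pos': array([-1.135,  0.379,  1.735,  0.   ,  1.029, -0.033]), 'dq': array([ 0.001, -0.   ,  0.   ,  0.001,  0.001,  0.   ]), 'joint_efforts': array([  0.   , -76.372, -43.437,   0.065,   0.042,  -0.   ]), 'tcp_pos': array([ 0.316, -0.624,  0.292]), 'tcp_rot': array([-2.676,  1.644,  0.001]), 'force': array([-0.102,  0.602,  0.681]), 'wrist_torque': array([-0.056, -0.04 ,  0.056]), 'finger_gap': 0.09128884213878778}
top [[ 0.024 -0.99   0.139  0.335]
 [-1.    -0.024 -0.001 -0.027]
 [ 0.005 -0.139 -0.99   1.466]
 [ 0.     0.     0.     1.   ]] [[405.332   0.    252.711]
 [  0.    405.332 190.341]
 [  0.      0.      1.   ]]
top slab1_mid 0.95 [174.1 192.2] [0.525 0.254 0.017]
top slab2_mid 0.68 [315.8 201.6] [ 0.504 -0.257  0.017]
top slab2_mid 0.6 [381.7 251.9] [ 0.331 -0.491  0.017]
top slab3_mid 0.67 [137.1 204.1] [0.479 0.384 0.017]
top slab3_mid 0.22 [242.8 190.8] [0.537 0.007 0.017]
top slab4_mid 0.75 [355.8 206.6] [ 0.489 -0.401  0.017]
top tray_knob 0.75 [243.4 190.2] [0.536 0.004 0.034]
top tray_mid 0.62 [238.5 155.9] [0.669 0.027 0.   ]
top shelf 0.91 [
[... 710 characters left out ...]
017]
side slab2_mid 0.45 [230.8 190.1] [0.67  0.007 0.017]
side slab3_mid 0.83 [190.4 301.2] [0.475 0.398 0.017]
side slab4_mid 0.71 [340.3 150.5] [ 0.485 -0.403  0.017]
side slab4_mid 0.25 [320.7 203.3] [ 0.395 -0.132  0.017]
side tray_knob 0.74 [259.  200.8] [ 0.553 -0.001  0.034]
side tray_mid 0.85 [233.  189.2] [ 0.678 -0.013  0.   ]
side shelf 0.78 [229.3 192.9] [0.677 0.009 0.   ]
side shelf 0.75 [306.3 223.8] [ 0.389 -0.042  0.   ]
side jar1 0.85 [272.3 257. ] [0.396 0.13  0.   ]
side jar1 0.84 [321.4 203.1] [ 0.401 -0.149  0.   ]
side jar1 0.81 [135.8 293.6] [0.622 0.472 0.   ]
side jar1 0.69 [338.1 152.3] [ 0.495 -0.408  0.   ]
side strainer 0.91 [308.5 225.6] [ 0.379 -0.04   0.   ]
```

```bash
python3 - <<'E'
import cv2
a=cv2.imread("pics/top0.png")[100:300,80:430]
cv2.imwrite("pics/top0c.png",cv2.resize(a,None,fx=2.28,fy=2.28,interpolation=cv2.INTER_CUBIC))
a=cv2.imread("pics/side0.png")[90:350,100:440]
cv2.imwrite("pics/side0c.png",cv2.resize(a,None,fx=2.3,fy=2.3,interpolation=cv2.INTER_CUBIC))
E
```

```text
(no output)
```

View pics/top0c.png

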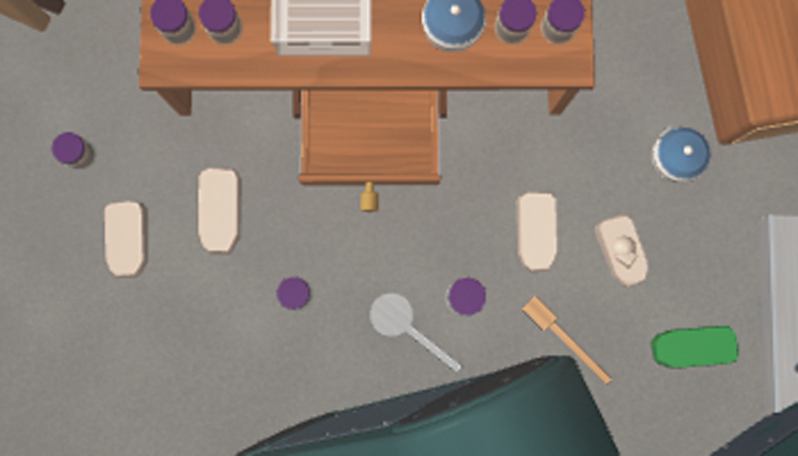

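View pics/side0c.png

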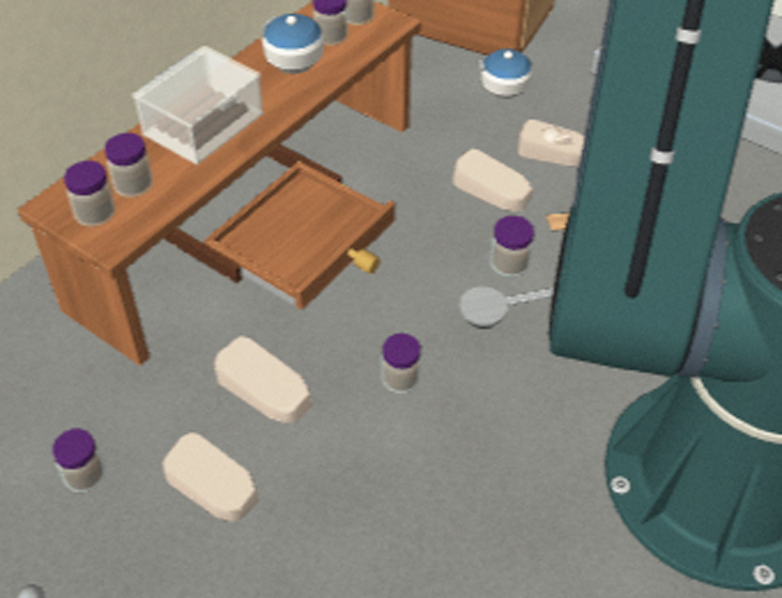

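The pictures show four pale slabs. In the top crop, slab1 is the longest at (217,210). Slab2 and slab3 are at (537,232) and (124,238), not yet told apart. Slab4 with the lump is at (622,250). The green look-alike at (695,346) is not part of the job. The tray is nearly home, with its knob at (369,197).

```bash
cat >> h.py <<'E'
def slabs(cam="top",z=.034,img=None):
    P=camera_params(cam); im=read_camera(cam) if img is None else img
    b,g,r=[im[...,i].astype(int) for i in range(3)]
    hsv=cv2.cvtColor(im,cv2.COLOR_BGR2HSV)
    m=((r>165)&(r-b>12)&(r-b<75)&(g>145)&(r>=g)).astype(np.uint8)
    m=cv2.morphologyEx(m,cv2.MORPH_CLOSE,np.ones((5,5)))
    out=[]
    for c in cv2.findContours(m,cv2.RETR_EXTERNAL,cv2.CHAIN_APPROX_NONE)[0]:
        if cv2.contourArea(c)<150: continue
        w=np.array([at_z(cam,p,z,P)[:2] for p in c[:,0]])
        (cx,cy),(a,bb),ang=cv2.minAreaRect((w*1000).astype(np.float32))
        L,W=max(a,bb),min(a,bb); th=ang if a>bb else ang+90
        th=(th+90)%180-90
        px=c[:,0].mean(0)
        out.append((px.round(),round(cx),round(cy),round(L),round(W),round(th,1)))
    return out
E
python3 - <<'E'
from h import *
for c in ("top","side"):
    im=cv2.imread(f"pics/{c}0.png"); 
    for s in slabs(c,img=im): print(c,s)
for px in [(141,138),(241,138),(340,138)]: print(at_z("top",px,.21),at_z("top",px,.19))
for px in [(212,180),(272,180)]: print(at_z("top",px,.048))
E
```

```text
top (array([353., 209.]), 477, -385, 108, 62, 19.4)
top (array([134., 204.]), 478, 391, 115, 57, 3.9)
top (array([315., 200.]), 505, -252, 122, 62, 2.9)
top (array([175., 191.]), 526, 248, 127, 57, 2.7)
top (array([507., 165.]), 650, -934, 539, 48, -3.7)
top (array([220., 104.]), 855, 99, 161, 145, -88.5)
side (array([190., 297.]), 478, 394, 125, 71, 1.3)
side (array([213., 255.]), 525, 251, 143, 78, 0.3)
side (array([313., 168.]), 503, -246, 131, 93, 2.5)
side (array([339., 152.]), 478, -378, 100, 96, 21.5)
side (array([185., 134.]), 995, -105, 242, 215, -88.5)
side (array([ 74., 125.]), 1534, -51, 1637, 429, -42.7)
side (array([483.,  67.]), 338, -1418, 1165, 293, -72.8)
side (array([361.,  33.]), 903, -1271, 799, 161, -66.2)
side (array([248.,  41.]), 1274, -824, 1024, 539, -56.1)
[0.67132314 0.33072906 0.21      ] [0.67667431 0.33642561 0.19      ]
[0.67939413 0.01272232 0.21      ] [0.68487387 0.01335309 0.19      ]
[ 0.6874037  -0.30286416  0.21      ] [ 0.69301103 -0.30726062  0.19      ]
[0.56820448 0.11622255 0.048     ]
[ 0.57348907 -0.09631755  0.048     ]
```

>>> {"method": "drive_tool", "body": {
  "series": "0 0 0 0 0 0.045 1;0 0 0 0 0 0.045 1;0 0 0 0 0 0.045 1;0 0 0 0 0 0.0145 1",
  "newtons": 15
}}

```text
clock: 1.6
tcp_pos: [0.3163, -0.6245, 0.2923]
tcp_rot: [2.214, -2.228, 0.0]
force: [-0.1, -0.4, 0.4]
finger_gap: 0.091
```

>>> {"method": "drive_tool", "body": {
  "series": "-1 -0.4 0 0 0 0 1;-1 -0.4 0 0 0 0 1;-1 -0.4 0 0 0 0 1;-1 -0.4 0 0 0 0 1;-1 -0.4 0 0 0 0 1;-1 -0.4 0 0 0 0 1;-1 -0.4 0 0 0 0 1;-1 -0.4 0 0 0 0 1;-1 -0.4 0 0 0 0 1;-1 -0.4 0 0 0 0 1;-1 -0.4 0 0 0 0 1;-1 -0.4 0 0 0 0 1"
}}

```text
clock: 2.8
tcp_pos: [0.413, -0.3828, 0.2923]
tcp_rot: [-2.221, 2.222, -0.0]
force: [-0.1, 0.7, -0.6]
finger_gap: 0.0911
```

>>> {"method": "drive_tool", "body": {
  "series": "-1 -0.3 0 0 0 0 1;-1 -0.3 0 0 0 0 1;-1 -0.3 0 0 0 0 1;0 0 0 0 0 0 1"
}}

```text
clock: 3.2
tcp_pos: [0.431, -0.3222, 0.2922]
tcp_rot: [-2.222, 2.22, 0.0]
force: [-0.9, -0.5, -0.5]
finger_gap: 0.0913
```

```bash
python3 - <<'E'
from h import *
cv2.imwrite("pics/w1.png",read_camera("wrist"))
print(get_state()["tcp_pos"]);print(np.array(camera_params("wrist")["cam_to_world"]).round(3),camera_params("wrist")["camera_matrix"])
im=cv2.imread("pics/w1.png")
for s in slabs("wrist",img=im): print(s)
E
```

```text
[ 0.43088068 -0.32325566  0.29235802]
[[ 0.    -0.972 -0.235  0.497]
 [-1.    -0.    -0.    -0.323]
 [ 0.     0.235 -0.972  0.385]
 [ 0.     0.     0.     1.   ]] [[293.93666037   0.         258.78776593]
 [  0.         293.93666037 189.77239401]
 [  0.           0.           1.        ]]
(array([255., 279.]), 288, -318, 248, 53, -89.3)
(array([226., 102.]), 487, -298, 596, 264, -90.0)
```

View pics/w1.png

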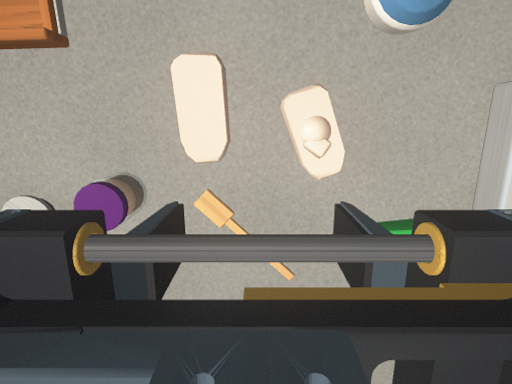

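The wrist picture shows slab2 at (200,107) and the lumpy slab4 at (315,132). Both taper toward the robot, so their thick ends point away from it.

>>> {"method": "drive_tool", "body": {
  "series": "-1 -0.3 0 0 0 0 1;-1 -0.3 0 0 0 0 1;-1 -0.3 0 0 0 0 1;-1 -0.3 0 0 0 0 1;-1 -0.3 0 0 0 0 1;-1 -0.3 0 0 0 0 1;-1 -0.3 0 0 0 0 1;-1 -0.3 0 0 0 0 1;-1 -0.3 0 0 0 0 1;-1 -0.3 0 0 0 0 1;-1 -0.3 0 0 0 0 1;-1 -0.3 0 0 0 0 1"
}}

```text
clock: 4.45
tcp_pos: [0.503, -0.0842, 0.2923]
tcp_rot: [-2.22, 2.223, -0.001]
force: [0.1, 0.1, 0.8]
finger_gap: 0.0913
```

>>> {"method": "drive_tool", "body": {
  "series": "-1 -0.4 0 0 0 0 1;-1 -0.4 1 0 0 0 1;-1 -0.4 1 0 0 0 1;-1 -0.4 1 0 0 0 1;-0.3 0 0.4 0 0 0 1;0 0 0 0 0 0 1"
}}

```text
clock: 5.05
tcp_pos: [0.5343, 0.0015, 0.2233]
tcp_rot: [2.22, -2.22, -0.002]
force: [-0.3, 0.6, -0.3]
finger_gap: 0.0914
```

```bash
python3 - <<'E'
from h import *
im=read_camera("wrist"); cv2.imwrite("pics/w2.png",im)
print(get_state()["tcp_pos"])
for n,z in (("tray_knob",.034),("tray_mid",.018)):
  for c in("wrist","top"):
    if c=="top": t=read_camera("top")
    for d in tip_of(n,c)[:2]: print(n,c,d["p"],d["xy"],at_z(c,d["xy"],z))
cv2.imwrite("pics/t2.png",t)
im=cv2.imread("pics/t2.png")
for s in slabs("top",img=im): print(s)
E
```

```text
[0.53459853 0.00099204 0.22422094]
tray_knob wrist 0.83 [251.6, 176.3] [0.54576664 0.00769687 0.034     ]
tray_knob top 0.4 [282.6, 231.5] [ 0.39319946 -0.13748746  0.034     ]
tray_mid wrist 0.77 [249.6, 35.8] [0.67629604 0.00878261 0.018     ]
tray_mid top 0.91 [240.3, 155.4] [0.6666397  0.01949729 0.018     ]
tray_mid top 0.42 [173.8, 190.7] [0.53067155 0.25527282 0.018     ]
(array([353., 209.]), 477, -385, 108, 62, 19.6)
(array([134., 204.]), 477, 391, 115, 57, 3.9)
(array([315., 200.]), 505, -252, 122, 62, 2.9)
(array([175., 191.]), 526, 248, 127, 57, 2.7)
(array([508., 197.]), 539, -927, 762, 48, -3.7)
(array([221., 104.]), 855, 99, 161, 145, -88.5)
```

View pics/w2.png

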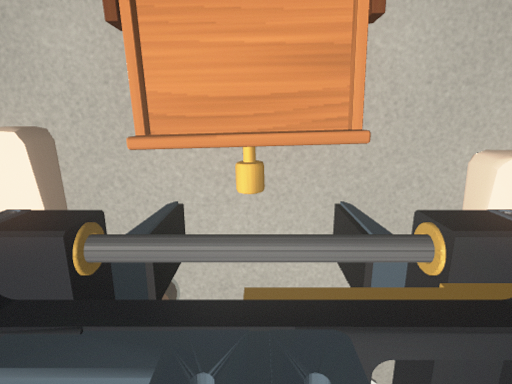

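The knob is at (250,176) in the wrist picture, which puts it at about (0.546, 0.008). The tray is yawed about +1.4°.

>>> {"method": "drive_tool", "body": {
  "series": "-0.35 -0.5 0 0 0 -0.008 1;0 0 1 0 0 0 1;0 0 1 0 0 0 1;0 0 1 0 0 0 1;0 0 1 0 0 0 1;0 0 1 0 0 0 1;0 0 1 0 0 0 1;0 0 0.5 0 0 0 1;0 0 0 0 0 0 0;0 0 0 0 0 0 0;0 0 0 0 0 0 0;0 0 0 0 0 0 0",
  "newtons": 20
}}

```text
clock: 6.6
tcp_pos: [0.5453, 0.0083, 0.0951]
tcp_rot: [-2.248, 2.194, -0.002]
force: [-0.6, -0.6, -0.7]
finger_gap: 0.0621
```

>>> {"method": "drive_tool", "body": {
  "series": "0 0 0 0 0 0 0;0 0 0 0 0 0 0;0 0 0 0 0 0 0;0 0.3 0 0 0 0 0;0 0.5 0 0 0 0 0;0 0.5 0 0 0 0 0;0 0.5 0 0 0 0 0;0 0.5 0 0 0 0 0;0 0 0 0 0 0 0"
}}

```text
clock: 7.5
tcp_pos: [0.4974, 0.0087, 0.0944]
tcp_rot: [-2.247, 2.195, 0.003]
force: [-2.2, 28.2, 4.8]
finger_gap: 0.0278
```

>>> {"method": "drive_tool", "body": {
  "series": "-0.1 0.4 0 0 0 0 0;0 0.5 0 0 0 0 0;0 0.5 0 0 0 0 0;0 0.3 0 0 0 0 0;0 0 0 0 0 0 0"
}}

```text
clock: 8.0
tcp_pos: [0.4639, 0.0082, 0.0944]
tcp_rot: [2.248, -2.194, -0.001]
force: [-2.0, -3.3, 4.4]
finger_gap: 0.0276
```

```bash
python3 - <<'E'
from h import *
read_camera("wrist");im=read_camera("top");cv2.imwrite("pics/t3.png",im)
print(get_state()["tcp_pos"],get_state()["force"])
for n,z in (("tray_mid",.018),("shelf",0)):
  for c in("wrist","top"):
    for d in tip_of(n,c)[:2]: print(n,c,d["p"],d["xy"],at_z(c,d["xy"],z))
E
```

```text
[0.46424238 0.00823848 0.09434299] [-1.78733079 -3.94867741  6.80058315]
tray_mid top 0.77 [238.1, 174.3] [0.59641513 0.02548662 0.018     ]
shelf top 0.55 [241.8, 149.2] [0.6943613  0.01518591 0.        ]
shelf top 0.37 [282.1, 230.9] [ 0.39668006 -0.13828397  0.        ]
```

>>> {"method": "drive_tool", "body": {
  "series": "0 0.25 0 0 0 0 0;0 0.25 0 0 0 0 0;0 0.15 0 0 0 0 0;0 0 0 0 0 0 0"
}}

```text
clock: 8.7
tcp_pos: [0.4511, 0.0079, 0.0943]
tcp_rot: [2.248, -2.194, -0.0]
force: [-1.3, -5.5, 6.6]
finger_gap: 0.0274
```

>>> {"method": "drive_tool", "body": {
  "series": "0 0.15 0 0 0 0 0;0 0.15 0 0 0 0 0;0 0 0 0 0 0 0"
}}

```text
clock: 9.0
tcp_pos: [0.4452, 0.0077, 0.0944]
tcp_rot: [2.248, -2.194, -0.0]
force: [-0.3, -6.5, 6.1]
finger_gap: 0.0272
```

>>> {"method": "drive_tool", "body": {
  "series": "0 0.2 0 0 0 0 0;0 0.15 0 0 0 0 0;0 0 0 0 0 0 0"
}}

```text
clock: 9.3
tcp_pos: [0.4397, 0.0076, 0.0945]
tcp_rot: [-2.247, 2.193, -0.004]
force: [8.7, -3.9, -7.4]
finger_gap: 0.0273
```

The force turned to +8.7 N, so the tray is at its outer stop. The tray's middle is now at about (0.567, 0.011). I'll let go and move over slab1.

>>> {"method": "drive_tool", "body": {
  "series": "0 0 0 0 0 0 1;0 0 0 0 0 0 1;0 0 0 0 0 0 1;0 0 0 0 0 0 1;0 0 -1 0 0 0 1;0 0 -1 0 0 0 1;0 0 -1 0 0 0 1;0 0 -1 0 0 0 1;0 0 -1 0 0 0 1;0 0 -1 0 0 0 1;0 0 -1 0 0 0 1;0 0 -0.5 0 0 0 1",
  "newtons": 15
}}

```text
clock: 10.5
tcp_pos: [0.4391, 0.0078, 0.2456]
tcp_rot: [-2.247, 2.194, -0.002]
force: [0.2, 1.6, -0.6]
finger_gap: 0.0911
```

>>> {"method": "drive_tool", "body": {
  "series": "-1 -0.15 0 0 0 0 1;-1 -0.15 0 0 0 0 1;-1 -0.15 0 0 0 0 1;-1 -0.15 0 0 0 0 1;-1 -0.15 0 0 0 0 1;-1 -0.15 0 0 0 0 1;-1 -0.15 0 0 0 0 1;-1 -0.15 0 0 0 0 1;-1 -0.15 0 0 0 0 1;-1 -0.15 0 0 0 0 1;-1 -0.15 0 0 0 0 1;-1 -0.15 0 0 0 0 1"
}}

```text
clock: 11.7
tcp_pos: [0.4687, 0.2493, 0.2436]
tcp_rot: [2.248, -2.194, -0.001]
force: [0.7, 0.2, 0.2]
finger_gap: 0.0911
```

```bash
cat >> h.py <<'E'
def meas(name,cam,z=.034):
    "centre, size, yaw of slab from the network mask; rect taken at height z"
    P=camera_params(cam); read_camera(cam); res=[]
    for d in regions_of(name,cam)[:3]:
        m=d["mask"].astype(np.uint8)
        c=max(cv2.findContours(m,cv2.RETR_EXTERNAL,cv2.CHAIN_APPROX_NONE)[0],key=cv2.contourArea)
        w=np.array([at_z(cam,p,z,P)[:2] for p in c[:,0]])
        (cx,cy),(a,b),ang=cv2.minAreaRect((w*1000).astype(np.float32))
        th=ang if a>b else ang+90
        res.append((round(d["p"],2),c[:,0].mean(0).round(),round(cx),round(cy),round(max(a,b)),round(min(a,b)),round((th+90)%180-90,1)))
    return res
E
python3 - <<'E'
from h import *
im=read_camera("wrist"); cv2.imwrite("pics/w3.png",im)
s=get_state();print(s["tcp_pos"],s["tcp_rot"])
print(meas("slab1_mid","wrist")); print([ (d["p"],at_z("wrist",d["xy"],.0175)) for d in tip_of("slab1_mid","wrist")])
E
```

```text
[0.4692846  0.25126805 0.24385811] [-2.24851165e+00  2.19360301e+00  5.32593272e-04]
[(0.71, array([264., 119.]), 528, 248, 129, 61, 1.0)]
[(0.71, array([0.52855672, 0.24527574, 0.0175    ]))]
```

View pics/w3.png

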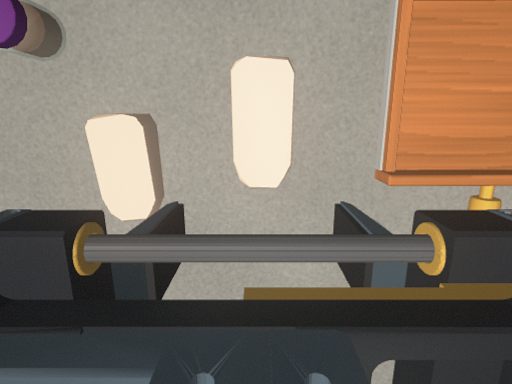

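Slab1 is at (262,122) with its narrow end toward the robot, so its centre is at about (0.528, 0.247). I'll descend and grasp it.

>>> {"method": "drive_tool", "body": {
  "series": "0.05 -0.8 1 0 0 0 1;0.05 -0.8 1 0 0 0 1;0.05 -0.8 1 0 0 0 1;0.05 -0.8 1 0 0 0 1;0 0 1 0 0 0 1;0 0 1 0 0 0 1;0 0 1 0 0 0 1;0 0 1 0 0 0 1;0 0 0 0 0 0 0;0 0 0 0 0 0 0;0 0 0 0 0 0 0;0 0 0 0 0 0 0",
  "newtons": 15
}}

```text
clock: 13.1
tcp_pos: [0.5336, 0.2462, 0.0853]
tcp_rot: [-2.247, 2.193, -0.001]
force: [0.2, 4.9, 1.0]
finger_gap: 0.0623
```

>>> {"method": "drive_tool", "body": {
  "series": "0 0 0 0 0 0 0;0 0 0 0 0 0 0"
}}

```text
clock: 13.3
tcp_pos: [0.5336, 0.2463, 0.0853]
tcp_rot: [-2.247, 2.193, -0.001]
force: [-0.5, -1.9, 8.6]
finger_gap: 0.062
```

>>> {"method": "drive_tool", "body": {
  "series": "0 0 -0.5 0 0 0 0;0 0 -1 0 0 0 0;0 0 -1 0 0 0 0;0 0 -0.3 0 0 0 0"
}}

```text
clock: 13.7
tcp_pos: [0.5336, 0.2464, 0.1424]
tcp_rot: [-2.247, 2.193, -0.001]
force: [0.4, -0.6, -6.2]
finger_gap: 0.0623
```

>>> {"method": "drive_tool", "body": {
  "series": "0.9 -0.1 0 0 0 0 0;1 -0.1 0 0 0 0 0;1 -0.1 0 0 0 0 0;1 -0.1 0 0 0 0 0;1 -0.1 0 0 0 0 0;1 -0.1 0 0 0 0 0;1 -0.1 0 0 0 0 0;1 -0.1 0 0 0 0 0;1 -0.1 0 0 0 0 0;1 -0.2 0 0 0 0 0;1 -0.2 0 0 0 0 0;0.9 -0.1 0 0 0 0 0"
}}

```text
clock: 14.9
tcp_pos: [0.5666, 0.0099, 0.1399]
tcp_rot: [2.248, -2.194, -0.001]
force: [0.8, -0.3, -5.9]
finger_gap: 0.0616
```

>>> {"method": "drive_tool", "body": {
  "series": "0 0 0.5 0 0 0 0;0 0 0.7 0 0 0 0;0 0 0.4 0 0 0 0;0 0 0.15 0 0 0 0;0 0 0 0 0 0 0"
}}

```text
clock: 15.4
tcp_pos: [0.5663, 0.0113, 0.1044]
tcp_rot: [2.248, -2.193, -0.002]
force: [0.4, -0.2, -5.7]
finger_gap: 0.0619
```

>>> {"method": "drive_tool", "body": {
  "series": "0 0 0.06 0 0 0 0;0 0 0 0 0 0 0;0 0 0 0 0 0 1;0 0 0 0 0 0 1;0 0 0 0 0 0 1;0 0 -0.7 0 0 0 1;0 0 -1 0 0 0 1;0 0 -1 0 0 0 1;0 0 -1 0 0 0 1;0 0 -1 0 0 0 1;0 0 -1 0 0 0 1;1 0.5 -1 0 0 0 1"
}}

```text
clock: 16.6
tcp_pos: [0.5579, -0.0086, 0.2402]
tcp_rot: [-2.249, 2.192, -0.002]
force: [0.4, 0.4, 0.2]
finger_gap: 0.0913
```

>>> {"method": "drive_tool", "body": {
  "series": "1 0.5 0 0 0 0 1;1 0.5 0 0 0 0 1;1 0.5 0 0 0 0 1;1 0.5 0 0 0 0 1;1 0.5 0 0 0 0 1;1 0.5 0 0 0 0 1;1 0.5 0 0 0 0 1;1 0.5 0 0 0 0 1;1 0.5 0 0 0 0 1;1 0.5 0 0 0 0 1;1 0.5 0 0 0 0 1;1 0.4 0 0 0 0 1"
}}

```text
clock: 17.8
tcp_pos: [0.4446, -0.253, 0.2391]
tcp_rot: [-2.248, 2.194, -0.001]
force: [0.1, -0.9, -0.1]
finger_gap: 0.091
```

```bash
python3 - <<'E'
from h import *
im=read_camera("wrist"); cv2.imwrite("pics/w4.png",im)
s=get_state();print(s["tcp_pos"],s["tcp_rot"])
print(meas("slab2_mid","wrist")); print([ (d["p"],at_z("wrist",d["xy"],.017)) for d in tip_of("slab2_mid","wrist")])
print(meas("slab4_mid","wrist"))
print(meas("slab1_mid","top",.05)); print([ (d["p"],at_z("top",d["xy"],.0355)) for d in tip_of("slab1_mid","top")])
E
```

```text
[ 0.44418045 -0.25492389  0.23925077] [ 2.24746884 -2.19489476  0.00231541]
[(0.69, array([259., 116.]), 508, -254, 121, 57, 2.4)]
[(0.75, array([ 0.50730707, -0.24891593,  0.017     ]))]
[(0.69, array([389., 148.]), 481, -384, 109, 64, 21.1), (0.6, array([261., 227.]), 395, -256, 33, 27, 47.6)]
[(0.81, array([242., 183.]), 558, 11, 132, 60, 1.4)]
[(0.61, array([0.56490483, 0.02688734, 0.0355    ]))]
```

>>> {"method": "drive_tool", "body": {
  "series": "0.02 -0.85 1 0 0 0 1;0.02 -0.85 1 0 0 0 1;0.02 -0.85 1 0 0 0 1;0.02 -0.85 1 0 0 0 1;0 0 1 0 0 0 1;0 0 1 0 0 0 1;0 0 1 0 0 0 1;0 0 0.75 0 0 0 1;0 0 0 0 0 0 0;0 0 0 0 0 0 0;0 0 0 0 0 0 0;0 0 0 0 0 0 0"
}}

```text
clock: 19.45
tcp_pos: [0.5136, -0.2524, 0.084]
tcp_rot: [-2.248, 2.194, -0.002]
force: [-0.7, -0.1, -1.2]
finger_gap: 0.0621
```

>>> {"method": "drive_tool", "body": {
  "series": "0 0 0 0 0 0 0;0 0 0 0 0 0 0;0 0 -0.5 0 0 0 0;0 0 -1 0 0 0 0;0 0 -1 0 0 0 0;0 0 -1 0 0 0 0;0 0 -0.5 0 0 0 0;0 0 0 0 0 0 0"
}}

```text
clock: 20.25
tcp_pos: [0.5135, -0.2523, 0.1644]
tcp_rot: [-2.248, 2.194, -0.003]
force: [0.5, 0.7, -6.4]
finger_gap: 0.0581
```

>>> {"method": "drive_tool", "body": {
  "series": "0 0 0 0 0 -0.04 0;0 0 0 0 0 -0.046 0;0 0 0 0 0 -0.046 0;0 0 0 0 0 -0.046 0;0 0 0 0 0 -0.046 0;0 0 0 0 0 -0.046 0;0 0 0 0 0 -0.046 0;0 0 0 0 0 -0.046 0;0 0 0 0 0 -0.046 0;0 0 0 0 0 -0.046 0;0 0 0 0 0 -0.046 0;0 0 0 0 0 -0.046 0"
}}

```text
clock: 21.45
tcp_pos: [0.5125, -0.2518, 0.1618]
tcp_rot: [-3.129, -0.274, 0.002]
force: [0.5, 0.2, -4.4]
finger_gap: 0.0582
```

>>> {"method": "drive_tool", "body": {
  "series": "0 0 0 0 0 -0.046 0;0 0 0 0 0 -0.046 0;0 0 0 0 0 -0.046 0;0 0 0 0 0 -0.046 0;0 0 0 0 0 -0.046 0;0 0 0 0 0 -0.046 0;0 0 0 0 0 -0.046 0;0 0 0 0 0 -0.046 0;0 0 0 0 0 -0.046 0;0 0 0 0 0 -0.04 0;0 0 0 0 0 0 0"
}}

```text
clock: 22.55
tcp_pos: [0.5126, -0.2518, 0.162]
tcp_rot: [-2.191, -2.249, 0.001]
force: [-0.9, 0.6, -4.8]
finger_gap: 0.0584
```

>>> {"method": "drive_tool", "body": {
  "series": "0.8 0.1 -0.3 0 0 0 0;1 0.15 -0.3 0 0 0 0;1 0.15 -0.3 0 0 0 0;1 0.15 0 0 0 0 0;1 0.15 0 0 0 0 0;1 0.15 0 0 0 0 0;1 0.15 0 0 0 0 0;1 0.15 0 0 0 0 0;1 0.15 0 0 0 0 0;1 0.15 0 0 0 0 0;1 0.15 0 0 0 0 0;1 0.15 0 0 0 0 0"
}}

```text
clock: 23.75
tcp_pos: [0.542, -0.0138, 0.1809]
tcp_rot: [-2.198, -2.244, 0.0]
force: [0.6, -0.4, -5.2]
finger_gap: 0.0587
```

>>> {"method": "drive_tool", "body": {
  "series": "0.8 0.15 0 0 0 0 0;0.5 0.1 0 0 0 0 0;0 0 0 -0.019 0 0 0;0 0 0 -0.019 0 0 0;0 0 0 0 0 0 0"
}}

```text
clock: 24.25
tcp_pos: [0.5459, 0.011, 0.1808]
tcp_rot: [2.135, 2.186, 0.131]
force: [0.0, -0.6, -5.1]
finger_gap: 0.058
```

```bash
python3 - <<'E'
from h import *
s=get_state(); print(R.from_rotvec(s["tcp_rot"]).as_matrix().round(3))
cv2.imwrite("pics/s5.png",cv2.resize(read_camera("side")[110:270,160:360],None,fx=3.5,fy=3.5,interpolation=cv2.INTER_CUBIC))
E
```

```text
[[-0.023  0.993  0.119]
 [ 1.     0.023  0.003]
 [ 0.     0.119 -0.993]]
```

View pics/s5.png

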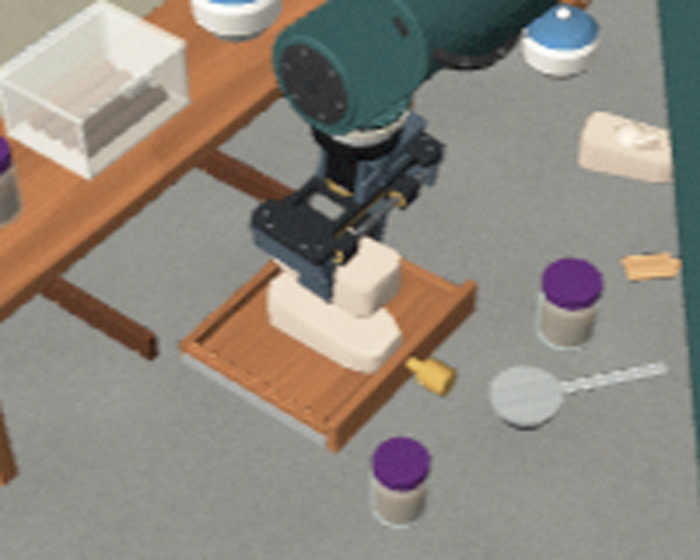

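>>> {"method": "drive_tool", "body": {
  "series": "0 -0.06 0.5 0 0 0 0;0 -0.1 0.8 0 0 0 0;0 -0.06 0.5 0 0 0 0;0 -0.02 0.2 0 0 0 0;0 0 0 0 0 0 0"
}}

```text
clock: 24.8
tcp_pos: [0.5465, 0.0107, 0.14]
tcp_rot: [2.135, 2.187, 0.129]
force: [0.5, -0.2, -4.4]
finger_gap: 0.0581
```

>>> {"method": "drive_tool", "body": {
  "series": "0 0 0.1 0 0 0 0;0 0 0 0 0 0 0"
}}

```text
clock: 25.0
tcp_pos: [0.5472, 0.0108, 0.139]
tcp_rot: [2.134, 2.186, 0.131]
force: [-1.6, 0.5, -5.3]
finger_gap: 0.0578
```

>>> {"method": "drive_tool", "body": {
  "series": "0 0 0.05 0 0 0 0;0 0 0.05 0 0 0 0;0 0 0 0 0 0 0"
}}

```text
clock: 25.3
tcp_pos: [0.5472, 0.0108, 0.1368]
tcp_rot: [2.134, 2.187, 0.131]
force: [-0.6, 0.3, -4.8]
finger_gap: 0.0585
```

>>> {"method": "drive_tool", "body": {
  "series": "0 0 0.05 0 0 0 0;0 0 0 0 0 0 0"
}}

```text
clock: 25.5
tcp_pos: [0.5475, 0.0108, 0.1359]
tcp_rot: [2.134, 2.186, 0.131]
force: [0.3, -0.3, -3.6]
finger_gap: 0.0579
```

>>> {"method": "drive_tool", "body": {
  "series": "0 0 0.05 0 0 0 0;0 0 0 0 0 0 0"
}}

```text
clock: 25.7
tcp_pos: [0.5488, 0.0108, 0.1358]
tcp_rot: [2.133, 2.185, 0.134]
force: [1.5, 0.9, 7.4]
finger_gap: 0.0578
```

>>> {"method": "drive_tool", "body": {
  "series": "0 0 0 0 0 0 1;0 0 0 0 0 0 1;0 0 0 0 0 0 1;0 0 0 0 0 0 1;0 0 -0.7 0 0 0 1;0 0 -1 0 0 0 1;0 0 -1 0 0 0 1;0 0 -1 0 0 0 1;0 0 -1 0 0 0 1;0 0 -1 0 0 0 1;0 0 0 0.019 0 0 1;0 0 0 0.019 0 0 1"
}}

```text
clock: 26.9
tcp_pos: [0.5338, 0.0104, 0.2499]
tcp_rot: [2.194, 2.248, -0.0]
force: [-0.8, 0.5, -0.7]
finger_gap: 0.0911
```

```bash
python3 - <<'E'
from h import *
s=get_state();print(s["tcp_pos"],s["tcp_rot"])
print(meas("slab2_mid","wrist",.09)); print([ (d["p"],at_z("wrist",d["xy"],.07)) for d in tip_of("slab2_mid","wrist")])
cv2.imwrite("pics/s6.png",cv2.resize(read_camera("side")[110:270,160:360],None,fx=3.5,fy=3.5,interpolation=cv2.INTER_CUBIC))
E
```

```text
[0.53383239 0.0104171  0.24992036] [ 2.19438856e+00  2.24811431e+00 -2.95889143e-04]
[(0.83, array([258., 197.]), 535, 10, 72, 56, 2.1)]
[(0.74, array([0.56676576, 0.01366988, 0.07      ]))]
```

View pics/s6.png

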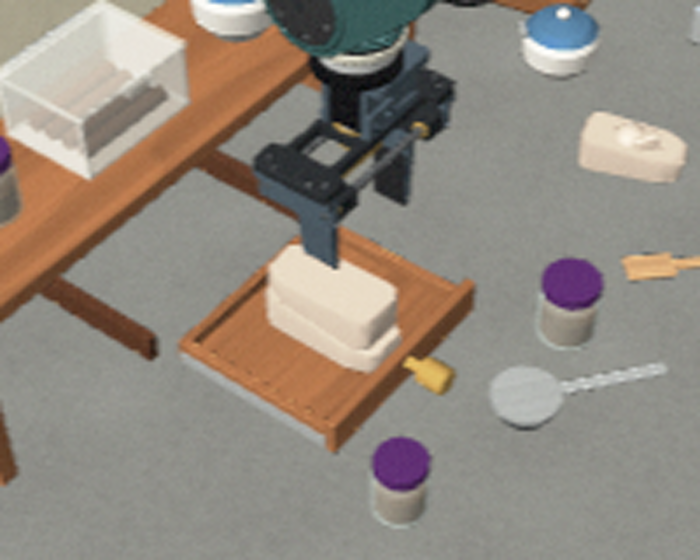

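Slab2 lies flat on slab1 at (333,295), thick end toward the front, and the pile's top is level. Slab3 is next.

>>> {"method": "drive_tool", "body": {
  "series": "0.8 0 0 0 0 0 1;1 0 0 0 0 0 1;1 0 0 0 0 0 1;1 0 0 0 0 0 1;1 0 0 0 0 0 1;1 0 0 0 0 0 1;1 0 0 0 0 0 1;1 0 0 0 0 0 1;1 0 0 0 0 0 1;1 0 0 0 0 0 1;1 0 0 0 0 0 1;1 0 0 0 0 0 1"
}}

```text
clock: 28.3
tcp_pos: [0.5274, 0.248, 0.2479]
tcp_rot: [2.194, 2.248, 0.001]
force: [0.0, -0.6, 1.0]
finger_gap: 0.0911
```

>>> {"method": "drive_tool", "body": {
  "series": "1 0 0 0 0 0 1;1 0 0 0 0 0 1;1 0 0 0 0 0 1;1 0 0 0 0 0 1;1 0.2 0 0 0 0 1;1 0.2 0 0 0 0 1;1 0.2 0 0 0 0 1;0 0 0 0 0 0 1"
}}

```text
clock: 29.1
tcp_pos: [0.5373, 0.3892, 0.248]
tcp_rot: [2.193, 2.249, 0.002]
force: [0.6, 0.9, 0.9]
finger_gap: 0.091
```

```bash
python3 - <<'E'
from h import *
s=get_state();print(s["tcp_pos"],s["tcp_rot"])
print(meas("slab3_mid","wrist")); print([ (d["p"],at_z("wrist",d["xy"],.017)) for d in tip_of("slab3_mid","wrist")])
print(meas("slab3_mid","top")); print(meas("slab2_mid","top",.088)); print(meas("slab4_mid","top"))
cv2.imwrite("pics/w7.png",read_camera("wrist"))
E
```

```text
[0.5373397  0.38923057 0.24799848] [2.19302849e+00 2.24948173e+00 1.51154272e-03]
[(0.83, array([262., 125.]), 479, 391, 115, 59, 3.3)]
[(0.83, array([0.48055602, 0.3840658 , 0.017     ]))]
[(0.49, array([139., 201.]), 490, 368, 112, 47, 30.6)]
[(0.96, array([241., 182.]), 559, 12, 122, 55, 1.5), (0.63, array([352., 209.]), 470, -370, 103, 55, 18.9), (0.57, array([384., 252.]), 331, -475, 128, 56, -84.0)]
[(0.96, array([352., 209.]), 475, -384, 113, 64, 18.2)]
```

View pics/w7.png

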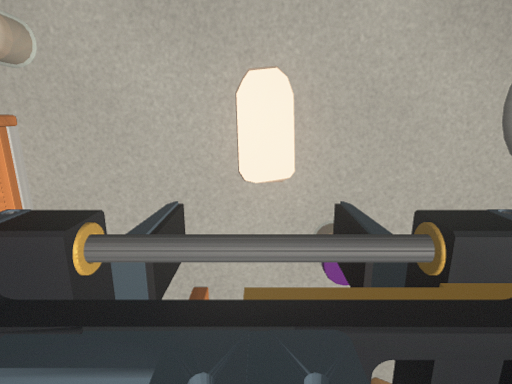

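>>> {"method": "drive_tool", "body": {
  "series": "0.04 -0.68 1 0 0 -0.01 1;0.04 -0.68 1 0 0 0 1;0.04 -0.68 1 0 0 0 1;0.04 -0.68 1 0 0 0 1;0 0 1 0 0 0 1;0 0 1 0 0 0 1;0 0 1 0 0 0 1;0 0 1 0 0 0 1;0 0 0.15 0 0 0 1;0 0 0 0 0 0 0;0 0 0 0 0 0 0;0 0 0 0 0 0 0"
}}

```text
clock: 30.8
tcp_pos: [0.4828, 0.3876, 0.0861]
tcp_rot: [2.159, 2.282, 0.002]
force: [-0.1, -0.3, -0.4]
finger_gap: 0.0698
```

>>> {"method": "drive_tool", "body": {
  "series": "0 0 0 0 0 0 0;0 0 0 0 0 0 0;0 0 0 0 0 0 0;0 0 -0.5 0 0 0 0;0 0 -1 0 0 0 0;0 0 -1 0 0 0 0;0 0 -1 0 0 0 0;0 0 -1 0 0 0 0;0 0 -0.5 0 0 0 0;0 0 0 0 0 0 0"
}}

```text
clock: 31.8
tcp_pos: [0.4826, 0.3874, 0.1863]
tcp_rot: [2.158, 2.282, 0.003]
force: [-0.2, 0.6, -4.6]
finger_gap: 0.0599
```

>>> {"method": "drive_tool", "body": {
  "series": "0 0 -0.7 0 0 0.01 0;-0.9 0.18 0 0 0 0 0;-1 0.18 0 0 0 0 0;-1 0.18 0 0 0 0 0;-1 0.18 0 0 0 0 0;-1 0.18 0 0 0 0 0;-1 0.18 0 0 0 0 0;-1 0.18 0 0 0 0 0;-1 0.18 0 0 0 0 0;-1 0.18 0 0 0 0 0;-1 0.18 0 0 0 0 0;-1 0.18 0 0 0 0 0"
}}

```text
clock: 33.0
tcp_pos: [0.5266, 0.1686, 0.1978]
tcp_rot: [-2.193, -2.248, 0.002]
force: [0.3, 0.1, -4.6]
finger_gap: 0.0597
```

>>> {"method": "drive_tool", "body": {
  "series": "-1 0.2 0 0 0 0 0;-1 0.2 0 0 0 0 0;-1 0.2 0 0 0 0 0;-1 0.2 0 0 0 0 0;-1 0.2 0 0 0 0 0;-1 0.2 0 0 0 0 0;-1 0.2 0 0 0 0 0;-0.9 0.2 0 0 0 0 0;0 0 0 0 0 0 0"
}}

```text
clock: 33.9
tcp_pos: [0.5626, 0.0109, 0.1979]
tcp_rot: [-2.195, -2.246, 0.002]
force: [0.0, -0.3, -4.9]
finger_gap: 0.0598
```

>>> {"method": "drive_tool", "body": {
  "series": "0 0 0.5 0 0 0 0;0 0 0.5 0 0 0 0;0 0 0.1 0 0 0 0;0 0 0 0 0 0 0"
}}

```text
clock: 34.3
tcp_pos: [0.5624, 0.0135, 0.176]
tcp_rot: [-2.193, -2.248, 0.002]
force: [0.1, -0.2, -4.3]
finger_gap: 0.0597
```

>>> {"method": "drive_tool", "body": {
  "series": "0 0 0.05 0 0 0 0;0 0 0 0 0 0 0"
}}

```text
clock: 34.5
tcp_pos: [0.5631, 0.0133, 0.1761]
tcp_rot: [2.194, 2.249, 0.0]
force: [0.3, -0.6, -4.5]
finger_gap: 0.0598
```

>>> {"method": "drive_tool", "body": {
  "series": "0 0 0.05 0 0 0 0;0 0 0 0 0 0 0"
}}

```text
clock: 34.7
tcp_pos: [0.563, 0.0131, 0.1751]
tcp_rot: [2.194, 2.248, 0.0]
force: [-0.4, -0.5, -4.6]
finger_gap: 0.0604
```

>>> {"method": "drive_tool", "body": {
  "series": "0 0 0.05 0 0 0 0;0 0 0 0 0 0 0"
}}

```text
clock: 34.9
tcp_pos: [0.5629, 0.0131, 0.1739]
tcp_rot: [-2.194, -2.248, 0.0]
force: [-0.2, 0.3, -3.9]
finger_gap: 0.0599
```

>>> {"method": "drive_tool", "body": {
  "series": "0 0 0.05 0 0 0 0;0 0 0 0 0 0 0"
}}

```text
clock: 35.1
tcp_pos: [0.5632, 0.0131, 0.1731]
tcp_rot: [2.194, 2.248, 0.0]
force: [1.1, 0.0, -2.1]
finger_gap: 0.0601
```

>>> {"method": "drive_tool", "body": {
  "series": "0 0 0.03 0 0 0 0;0 0 0 0 0 0 1;0 0 0 0 0 0 1;0 0 0 0 0 0 1;0 0 -0.5 0 0 0 1;0 0 -1 0 0 0 1;0 0 -1 0 0 0 1;0 0 -1 0 0 0 1;0 0 -1 0 0 0 1;-0.9 -0.1 -0.3 0 0 0 1;-1 -0.1 0 0 0 0 1;-1 -0.1 0 0 0 0 1"
}}

```text
clock: 36.3
tcp_pos: [0.5584, -0.0456, 0.2695]
tcp_rot: [2.193, 2.248, 0.001]
force: [1.1, 0.0, 0.0]
finger_gap: 0.0912
```

>>> {"method": "drive_tool", "body": {
  "series": "-1 -0.1 0 0 0 0 1;-1 -0.1 0 0 0 0 1;-1 -0.1 0 0 0 0 1;-1 -0.1 0 0 0 0 1;-1 -0.1 0 0 0 0 1;-1 -0.1 0 0 0 0 1;-1 -0.1 0 0 0 0 1;-1 -0.1 0 0 0 0 1;-1 -0.1 0 0 0 0 1;-1 -0.1 0 0 0 0 1;-1 -0.1 0 0 0 0 1;-1 -0.1 0 0 0 0 1"
}}

```text
clock: 37.5
tcp_pos: [0.5401, -0.2864, 0.2691]
tcp_rot: [2.194, 2.248, 0.0]
force: [0.3, -0.6, 0.2]
finger_gap: 0.0915
```

>>> {"method": "drive_tool", "body": {
  "series": "-1 -0.1 0 0 0 0 1;-1 -0.1 0 0 0 0 1;-1 -0.1 0 0 0 0 1;-1 -0.1 0 0 0 0 1;0 0 0.5 0 0 -0.033 1;0 0 0.5 0 0 -0.033 1;0 0 0.5 0 0 -0.033 1;0 0 0 0 0 0 1"
}}

```text
clock: 38.3
tcp_pos: [0.5336, -0.3661, 0.237]
tcp_rot: [-1.817, -2.56, -0.0]
force: [-1.1, -0.1, 0.2]
finger_gap: 0.0913
```

```bash
python3 - <<'E'
from h import *
s=get_state();print(s["tcp_pos"],s["tcp_rot"])
print(meas("slab4_mid","wrist")); print([ (d["p"],at_z("wrist",d["xy"],.017)) for d in tip_of("slab4_mid","wrist")])
print(meas("slab4_mid","top")); print(meas("slab3_mid","top",.122)); print(meas("slab2_mid","top",.088));
a=read_camera("wrist"); b=cv2.resize(read_camera("side")[130:230,190:290],None,fx=3.84,fy=3.84,interpolation=cv2.INTER_CUBIC)
cv2.imwrite("pics/w8.png",cv2.resize(np.hstack([a,b]),None,fx=.88,fy=.88))
E
```

```text
[ 0.53359723 -0.36614231  0.23701619] [-1.81661455e+00 -2.56045837e+00 -8.99320631e-05]
[(0.92, array([279., 107.]), 455, -373, 108, 53, 21.4)]
[(0.8, array([ 0.45025524, -0.37118846,  0.017     ]))]
[]
[(0.91, array([241., 180.]), 554, 13, 119, 57, 1.5)]
[(0.6, array([395., 251.]), 335, -513, 53, 53, -88.6), (0.33, array([242., 185.]), 539, 10, 226, 210, 1.4)]
```

View pics/w8.png

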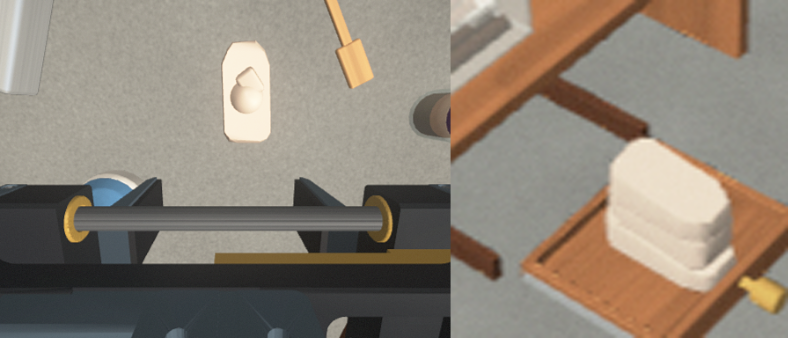

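Slab4 was knocked and is now at about (0.455, -0.373), pixel (247,92) in the left half. The three-slab pile on the right looks upright. I'll check which end of slab4 is the narrow one.

```bash
python3 - <<'E'
from h import *
P=camera_params("wrist"); a=read_camera("wrist")
m=regions_of("slab4_mid","wrist")[0]["mask"]
ys,xs=np.nonzero(m); w=np.array([at_z("wrist",(x,y),.034,P)[:2] for x,y in zip(xs,ys)])*1000
for th in (19,20,21,22,23):
    t=np.radians(th);u=w@[np.cos(t),np.sin(t)];v=w@[-np.sin(t),np.cos(t)]
    f=lambda lo,hi:round(np.ptp(v[(u>=lo)&(u<hi)]),1)
    print(th,round(np.ptp(u)),round(np.ptp(v)),[f(u.min()+k,u.min()+k+3) for k in(1,5,9,13,17,21)],[f(u.max()-k-3,u.max()-k) for k in (1,5,9,13,17,21)])
b=a[30:170,240:330]; cv2.imwrite("pics/w9.png",cv2.resize(b,None,fx=4,fy=4,interpolation=cv2.INTER_CUBIC))
E
```

```text
19 108 56 [np.float64(28.9), np.float64(38.4), np.float64(41.3), np.float64(46.2), np.float64(49.2), np.float64(51.3)] [np.float64(43.6), np.float64(49.5), np.float64(53.4), np.float64(53.3), np.float64(53.1), np.float64(54.0)]
20 108 56 [np.float64(28.9), np.float64(37.5), np.float64(42.3), np.float64(46.2), np.float64(49.2), np.float64(51.3)] [np.float64(44.6), np.float64(49.5), np.float64(53.5), np.float64(53.3), np.float64(53.1), np.float64(53.9)]
21 108 55 [np.float64(29.9), np.float64(37.5), np.float64(42.3), np.float64(45.3), np.float64(49.2), np.float64(51.3)] [np.float64(43.6), np.float64(49.5), np.float64(53.5), np.float64(53.3), np.float64(53.1), np.float64(53.9)]
22 108 55 [np.float64(29.0), np.float64(37.5), np.float64(41.4), np.float64(45.3), np.float64(49.3), np.float64(51.3)] [np.float64(43.6), np.float64(48.6), np.float64(53.5), np.float64(53.4), np.float64(53.2), np.float64(53.9)]
23 109 55 [np.float64(30.0), np.float64(36.6), np.float64(41.5), np.float64(46.3), np.float64(49.4), np.float64(50.4)] [np.float64(42.7), np.float64(48.6), np.float64(53.5), np.float64(53.4), np.float64(53.3), np.float64(53.9)]
```

View pics/w9.png

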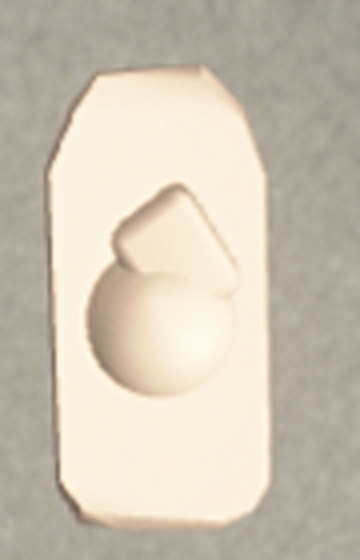

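>>> {"method": "drive_tool", "body": {
  "series": "0 0 0 0 0 -0.012 1;0.28 -0.91 1 0 0 0 1;0.28 -0.91 1 0 0 0 1;0.28 -0.91 1 0 0 0 1;0.26 -0.9 1 0 0 0 1;0 0 1 0 0 0 1;0 0 1 0 0 0 1;0 0 1 0 0 0 1;0 0 0.65 0 0 0 1;0 0 0 0 0 0 0;0 0 0 0 0 0 0;0 0 0 0 0 0 0"
}}

```text
clock: 40.15
tcp_pos: [0.459, -0.372, 0.0863]
tcp_rot: [1.77, 2.594, -0.0]
force: [-0.9, 0.4, 0.2]
finger_gap: 0.0699
```

>>> {"method": "drive_tool", "body": {
  "series": "0 0 0 0 0 0 0;0 0 0 0 0 0 0;0 0 0 0 0 0 0;0 0 0 0 0 0 0"
}}

```text
clock: 40.55
tcp_pos: [0.4586, -0.3717, 0.086]
tcp_rot: [1.771, 2.595, 0.0]
force: [-1.8, 3.1, 6.9]
finger_gap: 0.0539
```

>>> {"method": "drive_tool", "body": {
  "series": "0 0 -0.5 0 0 0 0;0 0 -1 0 0 0 0;0 0 -1 0 0 0.046 0;0 0 -1 0 0 0.046 0;0 0 -1 0 0 0.046 0;0 0 -1 0 0 0.046 0;0 0 -1 0 0 0.046 0;0 0 -1 0 0 0.046 0;0 0 0 0 0 0.046 0;0 0 0 0 0 0.046 0;0 0 0 0 0 0.046 0;0 0 0 0 0 0.046 0",
  "newtons": 17
}}

```text
clock: 41.75
tcp_pos: [0.4582, -0.3715, 0.2358]
tcp_rot: [-3.047, -0.766, 0.0]
force: [-0.7, -0.6, -5.0]
finger_gap: 0.0538
```

>>> {"method": "drive_tool", "body": {
  "series": "0 0 0 0 0 0.046 0;0 0 0 0 0 0.046 0;0 0 0 0 0 0.046 0;0 0 0 0 0 0.046 0;0 0 0 0 0 0.046 0;0 0 0 0 0 0.046 0;0 0 0 0 0 0.046 0;0 0 0 0 0 0.046 0;0 0 0 0 0 0.046 0;0 0 0 0 0 0.046 0;0 0 0 0 0 0.046 0;0 0 0 0 0 0.046 0"
}}

```text
clock: 42.95
tcp_pos: [0.4582, -0.3715, 0.2357]
tcp_rot: [2.555, -1.827, -0.0]
force: [-1.1, -0.7, -5.3]
finger_gap: 0.0543
```

>>> {"method": "drive_tool", "body": {
  "series": "0 0 0 0 0 0.046 0;0 0 0 0 0 0.046 0;0 0 0 0 0 0.006 0;0 0 0 0 0 0 0"
}}

```text
clock: 43.35
tcp_pos: [0.4584, -0.3716, 0.2356]
tcp_rot: [2.255, -2.187, -0.0]
force: [0.5, 0.5, -4.1]
finger_gap: 0.0541
```

>>> {"method": "drive_tool", "body": {
  "series": "-0.8 -0.2 0 0 0 0 0;-1 -0.25 0 0 0 0 0;-1 -0.25 0 0 0 0 0;-1 -0.25 0 0 0 0 0;-1 -0.25 0 0 0 0 0;-1 -0.25 0 0 0 0 0;-1 -0.25 0 0 0 0 0;-1 -0.25 0 0 0 0 0;-1 -0.25 0 0 0 0 0;-1 -0.25 0 0 0 0 0;-1 -0.25 0 0 0 0 0;-1 -0.25 0 0 0 0 0"
}}

```text
clock: 44.55
tcp_pos: [0.5109, -0.1326, 0.2355]
tcp_rot: [-2.255, 2.187, 0.0]
force: [0.7, -0.4, -4.8]
finger_gap: 0.0537
```

>>> {"method": "drive_tool", "body": {
  "series": "-1 -0.25 0 0 0 0 0;-1 -0.25 0 0 0 0 0;-1 -0.25 0 0 0 0 0;-1 -0.25 0 0 0 0 0;-1 -0.25 0 0 0 0 0;-1 -0.25 0 0 0 0 0;-0.8 -0.25 0 0 0 0 0;-0.4 -0.12 0 0 0 0 0;0 0 0 0.021 0 0 0;0 0 0 0.02 0 0 0;0 0 0 0 0 0 0"
}}

```text
clock: 45.65
tcp_pos: [0.5434, 0.011, 0.2352]
tcp_rot: [-2.185, 2.123, -0.137]
force: [-0.7, -0.0, -4.5]
finger_gap: 0.0543
```

```bash
python3 - <<'E'
from h import *
s=get_state(); print(s["tcp_pos"],R.from_rotvec(s["tcp_rot"]).as_matrix().round(3),s["finger_gap"])
cv2.imwrite("pics/s10.png",cv2.resize(read_camera("side")[110:250,170:330],None,fx=4,fy=4,interpolation=cv2.INTER_CUBIC))
E
```

```text
[0.54341975 0.01095936 0.23515992] [[ 0.029 -0.991  0.128]
 [-1.    -0.029  0.004]
 [ 0.    -0.128 -0.992]] 0.05427906051511653
```

View pics/s10.png

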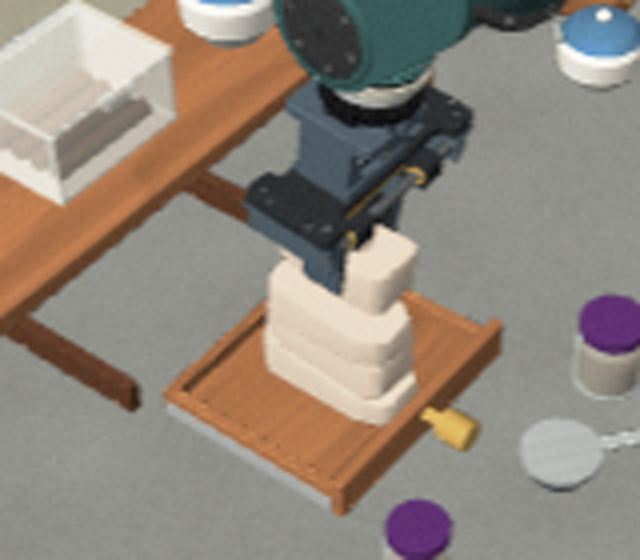

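Slab4 hangs over the pile, thick end toward the front, tilted to match the slope. I'll lower it gently.

>>> {"method": "drive_tool", "body": {
  "series": "0 0.06 0.5 0 0 0 0;0 0.06 0.5 0 0 0 0;0 0.04 0.3 0 0 0 0;0 0 0 0 0 0 0"
}}

```text
clock: 46.1
tcp_pos: [0.5441, 0.0108, 0.2077]
tcp_rot: [-2.185, 2.126, -0.134]
force: [0.1, -0.7, -3.8]
finger_gap: 0.0538
```

>>> {"method": "drive_tool", "body": {
  "series": "0 0 0.05 0 0 0 0;0 0 0 0 0 0 0"
}}

```text
clock: 46.3
tcp_pos: [0.5449, 0.0108, 0.2082]
tcp_rot: [-2.183, 2.124, -0.137]
force: [-0.5, -0.7, -4.1]
finger_gap: 0.0538
```

>>> {"method": "drive_tool", "body": {
  "series": "0 0 0.05 0 0 0 0;0 0 0 0 0 0 0"
}}

```text
clock: 46.5
tcp_pos: [0.545, 0.0108, 0.2073]
tcp_rot: [-2.183, 2.124, -0.137]
force: [-0.9, 0.3, -5.2]
finger_gap: 0.0538
```

>>> {"method": "drive_tool", "body": {
  "series": "0 0 0.05 0 0 0 0;0 0 0 0 0 0 0"
}}

```text
clock: 46.7
tcp_pos: [0.545, 0.0108, 0.2062]
tcp_rot: [-2.183, 2.124, -0.137]
force: [0.0, 0.2, -5.3]
finger_gap: 0.0539
```

>>> {"method": "drive_tool", "body": {
  "series": "0 0 0.05 0 0 0 0;0 0 0 0 0 0 0"
}}

```text
clock: 46.9
tcp_pos: [0.5458, 0.0108, 0.2058]
tcp_rot: [-2.183, 2.124, -0.139]
force: [-0.1, 0.9, 2.8]
finger_gap: 0.0539
```

>>> {"method": "drive_tool", "body": {
  "series": "0 0 0 0 0 0 1;0 0 0 0 0 0 1;0 0 0 0 0 0 1;0 0 0 0 0 0 1;0 0 -0.4 0 0 0 1;0 0 -0.8 0 0 0 1;0 0 -1 0 0 0 1;0 0 -1 0 0 0 1;0 0 -1 0 0 0 1;0 0 -0.5 0 0 0 1;0 0 0 -0.021 0 0 1;0 0 0 -0.02 0 0 1"
}}

```text
clock: 48.1
tcp_pos: [0.5329, 0.0105, 0.2991]
tcp_rot: [2.251, -2.19, -0.002]
force: [-0.5, -0.1, -0.5]
finger_gap: 0.0911
```

```bash
python3 - <<'E'
from h import *
s=get_state(); print(s["tcp_pos"],s["tcp_rot"])
print(meas("slab4_mid","wrist",.155)); print(meas("slab3_mid","wrist",.12))
cv2.imwrite("pics/s11.png",cv2.resize(read_camera("side")[110:250,170:330],None,fx=4,fy=4,interpolation=cv2.INTER_CUBIC))
E
```

```text
[0.53289941 0.01046048 0.29907952] [ 2.25076512e+00 -2.19002610e+00 -1.64878248e-03]
[(0.56, array([259., 165.]), 560, 12, 111, 54, 1.6)]
[(0.75, array([229., 115.]), 602, 40, 39, 11, -22.1)]
```

View pics/s11.png

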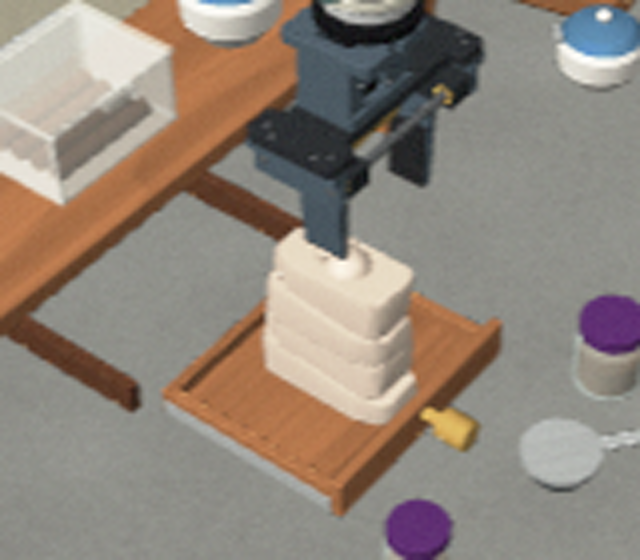

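All four slabs are in one upright pile with the lump on top at (350,260). I'll turn the camera side away from the pile and fetch the knob.

>>> {"method": "drive_tool", "body": {
  "series": "0 0.9 0 0 0 0 1;0 0.9 0 0 0 0 1;0 0.9 0 0 0 0 1;0 0.9 0 0 0 0 1;0 0.9 0 0 0 -0.04 1;0 0 0 0 0 -0.046 1;0 0 0 0 0 -0.046 1;0 0 0 0 0 -0.046 1;0 0 0 0 0 -0.046 1;0 0 0 0 0 -0.046 1;0 0 0 0 0 -0.046 1;0 0 0 0 0 -0.046 1"
}}

```text
clock: 49.55
tcp_pos: [0.4428, 0.008, 0.2982]
tcp_rot: [-3.079, 0.624, -0.002]
force: [1.1, 0.2, -0.6]
finger_gap: 0.0912
```

>>> {"method": "drive_tool", "body": {
  "series": "0 0 0 0 0 -0.046 1;0 0 0 0 0 -0.046 1;0 0 0 0 0 -0.046 1;0 0 0 0 0 -0.046 1;0 0 0 0 0 -0.046 1;0 0 0 0 0 -0.046 1;0 0 0 0 0 -0.046 1;0 0 0 0 0 -0.046 1;0 0 0 0 0 -0.046 1;0 0 0 0 0 -0.046 1;0 0 0 0 0 -0.046 1;0 0 0 0 0 -0.046 1"
}}

```text
clock: 50.75
tcp_pos: [0.4428, 0.008, 0.2982]
tcp_rot: [2.468, 1.943, 0.001]
force: [-0.1, 0.8, -1.4]
finger_gap: 0.0913
```

>>> {"method": "drive_tool", "body": {
  "series": "0 0 0 0 0 -0.046 1;0 0 0 0 0 -0.046 1;0 0 0 0 0 0 1"
}}

```text
clock: 51.05
tcp_pos: [0.4428, 0.008, 0.2983]
tcp_rot: [2.166, 2.274, 0.001]
force: [-1.0, -0.4, -0.3]
finger_gap: 0.0918
```

>>> {"method": "drive_tool", "body": {
  "series": "0 -0.2 0.7 0 0 0.008 1;0 0 1 0 0 0 1;0 0 1 0 0 0 1;0 0 1 0 0 0 1;0 0 1 0 0 0 1;0 0 1 0 0 0 1;0 0 1 0 0 0 1;0 0 1 0 0 0 1;0 0 1 0 0 0 1;0 0 0.9 0 0 0 1;0 0 0.5 0 0 0 1;0 0 0 0 0 0 1",
  "newtons": 20
}}

```text
clock: 52.25
tcp_pos: [0.4385, 0.0078, 0.0956]
tcp_rot: [-2.2, -2.241, 0.002]
force: [-0.2, -0.5, -0.3]
finger_gap: 0.0914
```

>>> {"method": "drive_tool", "body": {
  "series": "0 0 0 0 0 0 0;0 0 0 0 0 0 0;0 0 0 0 0 0 0;0 0 0 0 0 0 0;0 0 0 0 0 0 0;0 0 0 0 0 0 0;0 0 0 0 0 0 0"
}}

```text
clock: 52.95
tcp_pos: [0.4392, 0.0078, 0.0965]
tcp_rot: [2.198, 2.245, 0.0]
force: [-0.7, 0.5, 0.0]
finger_gap: 0.0379
```

>>> {"method": "drive_tool", "body": {
  "series": "0 0 0 0 0 0 0;0 0 0 0 0 0 0;0 0 0 0 0 0 0;0 0.05 0 0 0 0 0;0 0.1 0 0 0 0 0;0 0.15 0 0 0 0 0;0 0.2 0 0 0 0 0;0 0.2 0 0 0 0 0;0 0.2 0 0 0 0 0;0 0.15 0 0 0 0 0;0 0.1 0 0 0 0 0;0 0.05 0 0 0 0 0"
}}

```text
clock: 54.15
tcp_pos: [0.4633, 0.0083, 0.0964]
tcp_rot: [2.198, 2.245, -0.0]
force: [-2.2, -5.0, 3.7]
finger_gap: 0.0273
```

>>> {"method": "drive_tool", "body": {
  "series": "0 0.05 0 0 0 0 0;0 0.1 0 0 0 0 0;0 0.15 0 0 0 0 0;0 0.2 0 0 0 0 0;0 0.25 0 0 0 0 0;0 0.25 0 0 0 0 0;0 0.25 0 0 0 0 0;0 0.25 0 0 0 0 0;0 0.25 0 0 0 0 0;0 0.2 0 0 0 0 0;0 0.15 0 0 0 0 0;0 0.05 0 0 0 0 0"
}}

```text
clock: 55.35
tcp_pos: [0.5065, 0.0094, 0.0964]
tcp_rot: [2.198, 2.245, 0.0]
force: [-1.9, 0.6, 3.3]
finger_gap: 0.0277
```

>>> {"method": "drive_tool", "body": {
  "series": "0 0.05 0 0 0 0 0;0 0.1 0 0 0 0 0;0 0.15 0 0 0 0 0;0 0.2 0 0 0 0 0;0 0.25 0 0 0 0 0;0 0.25 0 0 0 0 0;0 0.25 0 0 0 0 0;0 0.25 0 0 0 0 0;0 0.25 0 0 0 0 0;0 0.25 0 0 0 0 0;0 0.15 0 0 0 0 0;0 0.05 0 0 0 0 0"
}}

```text
clock: 56.55
tcp_pos: [0.5507, 0.0105, 0.0964]
tcp_rot: [2.198, 2.245, 0.001]
force: [-2.2, 6.6, 4.1]
finger_gap: 0.0273
```

>>> {"method": "drive_tool", "body": {
  "series": "0 0.05 0 0 0 0 0;0 0.1 0 0 0 0 0;0 0.15 0 0 0 0 0;0 0.15 0 0 0 0 0;0 0.1 0 0 0 0 0;0 0.1 0 0 0 0 0;0 0.05 0 0 0 0 0;0 0 0 0 0 0 0"
}}

```text
clock: 57.35
tcp_pos: [0.5647, 0.0108, 0.0964]
tcp_rot: [2.198, 2.245, 0.001]
force: [-0.3, 8.0, 0.6]
finger_gap: 0.0275
```

>>> {"method": "drive_tool", "body": {
  "series": "0 0.05 0 0 0 0 0;0 0.05 0 0 0 0 0;0 0.05 0 0 0 0 0;0 0 0 0 0 0 0"
}}

```text
clock: 57.75
tcp_pos: [0.5665, 0.0109, 0.0964]
tcp_rot: [-2.197, -2.243, 0.002]
force: [-9.4, 6.4, 10.4]
finger_gap: 0.0274
```

The force rose to -9.4 N, so the tray is at its home stop. I'll let go and withdraw up and back.

>>> {"method": "drive_tool", "body": {
  "series": "0 0 0 0 0 0 1;0 0 0 0 0 0 1;0 0 0 0 0 0 1;0 0 0 0 0 0 1;0 0 -0.5 0 0 0 1;0 0 -1 0 0 0 1;0 0 -1 0 0 0 1;0 -0.5 -1 0 0 0 1;0 -1 -1 0 0 0 1;0 -1 -1 0 0 0 1;0 -1 -1 0 0 0 1;0 -1 -1 0 0 0 1"
}}

```text
clock: 58.95
tcp_pos: [0.4763, 0.0086, 0.2478]
tcp_rot: [2.198, 2.244, 0.001]
force: [-0.1, 0.9, 1.4]
finger_gap: 0.0915
```

```bash
python3 - <<'E'
from h import *
s=get_state(); print(s["tcp_pos"],s["tcp_rot"],s["force"])
im=read_camera("top"); 
print([(d["p"],at_z("top",d["xy"],.034)) for d in tip_of("tray_knob","top")])
cv2.imwrite("pics/f.png",np.hstack([cv2.resize(read_camera("side")[110:250,160:300],(400,400)),cv2.resize(im[110:250,170:310],(400,400))]))
E
```

```text
[0.47629307 0.00859755 0.24777533] [2.19760364e+00 2.24445255e+00 6.08562408e-04] [-0.13183867  0.85428483  1.42419357]
[(0.61, array([0.56785991, 0.0051981 , 0.034     ]))]
```

View pics/f.png

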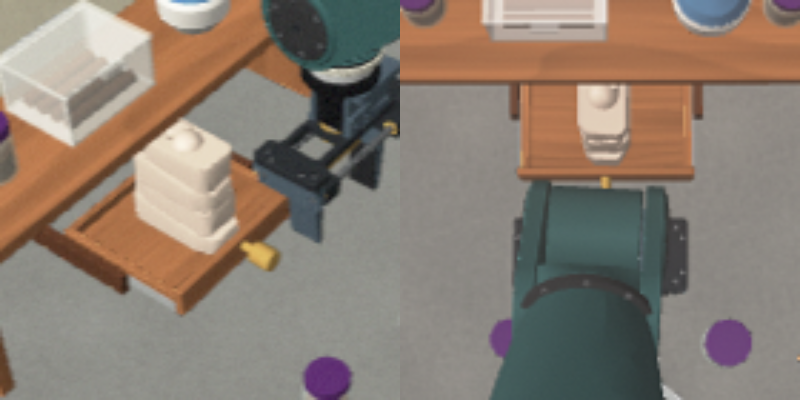

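```bash
python3 -c "
from station import *
print(get_state()['clock'],job.finish_job())"
```

```text
the job is handed in; nothing more can be done
59.1 None
```

I pulled the tray out to its stop and stacked all four slabs on it: slab1, slab2, slab3, then the lumpy slab4 on top. Their thick ends point opposite ways in turn. I then slid the tray home and handed the job in at 59 s; no verdict was reported.

- **Tray travel:** both end stops showed up as a rise in force, about 9 N each. The knob moved 127 mm between them, so the tray should be about 3 mm from fully home; the limit is 12 mm. The top camera puts the knob at x = 0.568, against about 0.570 expected.
- **Pile:** when last measured on the pulled-out tray, the slab centres were at x = 0.554–0.560 and y = 0.011–0.013. That is within about 6 mm of one another and 13 mm of the tray's middle. The last picture shows the pile upright with the lump on top, and the gripper clear of it. I did not measure the slabs again after the push, only looked.
- **Handling:** I gripped at 15–17 N and lowered the upper slabs in steps of about 1 mm until they touched. I went nowhere near the kitchen things, but did not measure them again at the end.
- **Surprises:** slab4 was knocked about 2 cm aside during the run, so I measured it again before grasping it. I saw no slackening of the grip.
- **Disagreements:** the networks sometimes placed slabs or the knob on the wrong thing, such as slab2 on the green block. I kept only readings that matched the sizes and positions given.

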